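Top up the sprung tea-tin dispenser

ROBOT

A 7-joint arm with a two-finger parallel gripper is mounted at the origin on the work surface. World frame = base frame: x ahead of the robot, y to its left, z up, the work surface at z = 0. Lengths are in m, angles in rad, forces in N, time in s.
With the tool pointing down it reaches from about 0.4 to 0.875 m from the base axis. Payload 19.3 kg.
Tool frame: the origin (TCP) lies on the centre line of the jaws, within the pads' length; the fingertips stand 14 mm ahead of it and the grasp point (between the pads) lies 5 mm behind it; y points along the fingers, x is the direction in which the jaws open and shut, and the axes are right-handed (so a half turn about y gives the same grasp; the last joint's range is limited). The gripper opens to 85 mm and grips with 20 to 120 N. Pads are 22 mm wide; open, the fingers measure 114 mm over their backs; the gripper's body (76 mm by 85 mm) begins 54 mm behind the grasp point. The pads swing forward as they close: fully open they stand 13 mm farther back than shut.
Start: joints at [-1.393, 0.521, -0.036, 1.599, 0.021, 1.021, -0.113], TCP at [0.153, 0.606, 0.245] pointing down, gripper open.
Joint ranges: [-2.91, 2.91], [-0.3, 2.13], [-1.5, 1.42], [0.17, 2.43], [-1.26, 4.41], [0.16, 1.93], [-2.52, 2.52]. Speed limits (rad/s): [1.89, 1.89, 2.39, 2.39, 3.01, 3.01, 3.01].

INTERFACE

Orientations are given as [roll, pitch, yaw] about the fixed x, y, z axes, in that order (R = Rz(yaw) Ry(pitch) Rx(roll)).
In Python, from workcell import monitor, grab_frame, workorder gives the robot as it stands.
- The arm moves only by the tool drive_tool, never from a script. Its argument "steps" is one flat list of numbers, 5 for each row, row after row: the finger opening in mm, from 0 to 85.4, then the shift along the world's x, y, z in mm, then the turn about the world's z in degrees. In form: [fingers, tx, ty, tz, twist, fingers, tx, ty, tz, twist, ...]. A call has exactly 5 rows; each row shifts and turns the commanded pose from where the row before left it; what a row does not reach is not made up. A row lasts 1/12 s, in which the tool goes at most 41.7 mm and 7.16 degrees, less where a joint would pass 70% of its speed; a pose out of reach is approached as far as the arm can. A call is refused whole if a number of a shift passes 41.7 or a number of a turn 7.16, either way. A call with a gripper value outside its range is refused whole. The fingers move at their own pace and stop on an object; "grip_force" is the grip in N (left out, the last holds). Time passes only in rows, so rows that do not move let the fingers close, or fill a call up. It gives the time, the measured TCP pose, the force and the opening at its end, in the units of the state.
- monitor.observe(): the state, without advancing time (a new reading comes with each control period).
- grab_frame(name): name is "side" or "top"; returns a dict with "frame" (384x512x3 uint8, red, green, blue), "vertical_fov" (degrees; the focal length in pixels is half the picture's height over the tangent of half this angle, whatever the lens; pixels are square), "cx", "cy" (the principal point, pixels), "k1" (the pictures are not rectified: a ray, as slopes to the right and down, at radius r is drawn at 1 + k1 r^2 times it, then the intrinsics apply), "xyz" and "orientation" of the camera in the world. Camera axes: x right, y down, z forward; pixel columns grow to the right and rows downward; lengths in m; the calibration is good to about 2 mm. A picture is of the moment at which its call begins. There is no depth.
- workorder.job_done(): hands the job in, once; it reports no verdict.
The state is a dict: "clock": time; "qpos": joint angles; "qd": joint speeds; "joint_efforts": joint torques, N m; "position": TCP position; "tool_rot": TCP orientation; "force": force on the tool from outside, world axes, zero at the start; "moment": the same for the moment, N m; "grip_width": finger opening in m.
Only numpy, scipy, OpenCV 4.12 (cv2) and the standard library are available. Lean on these libraries where they do the work, as an engineer would, in place of code of your own. Each camera call takes 0.05 s, during which the arm holds its last target. There are 200 camera calls.

TASK

Add the loose teal tea tin to the spring-loaded tin dispenser: stand it on the teal tin already in there, then push the pile down until the lid of the upper tin is level with the dispenser's rim or just under it, and let go. Leave the cream tin where it is.

Things in the scene. Friction and masses are not known exactly. Their poses are not given: they have to be found in the camera images.
- teal_tin: The loose teal (blue-green) round flat tea tin that stands on the table: 60 mm in diameter, 30 mm high, closed, about 150 g, flat lid, a thin steel band round it. Origin: centre of its underside, z up.
- pile_tin: The same kind of tin (60 by 30 mm) already in the dispenser, on its spring platform, lid about 8 mm above the rim at the start. Origin: centre of its underside. With the second tin on it the pile sinks only 0 to 12 mm by itself; pushing it farther takes 2 to 4 N, and friction and the tins' weight then hold it where it is left. Platform travel 46 mm: at the stop the upper lid is 8 mm under the rim.
- cream_tin: A bystander: a tin of the same shape and size in cream, standing on the table, not to be moved. Origin: centre of its underside.
- well_rim (a point): Centre of the dispenser's round mouth, at rim height, 95 mm above the table. The dispenser is a fixed upright steel tube, inner diameter 84 mm, wall 4 mm, on a flat flange 110 mm in diameter, with a black sprung platform inside.

How it is judged:
By the outcome, as a careful person would: the job done as asked, in the order asked, and still so for the second after the job is handed in, with the robot touching nothing.
It also fails if it takes over 42 s, if anything falls off the work surface, if the arm or the gripper's body presses on something with over 40 N, if the wrist force passes 120 N, or if a joint passes its speed limit or range.

## Working session

There is one attempt and no reset: what is moved stays moved. The work goes in short steps, Python scripts to look and compute and a tool call to move; the robot and the scene stay as the last step left them, time stands still between calls to the robot, and variables do not carry over. Pictures are saved under pics/ and viewed, about 8 in all and at most 12, crops included, and the job is handed in when it is done.

Besides the shell and the picture viewer there is one more tool, called after "Request:" in YAML: its name, and indented under it one key for each argument. drive_tool: Moves the arm, as the interface text tells. Its arguments: {"type":"object","properties":{"steps":{"type":"array"},"grip_force":{"type":"number"}},"required":["steps"]}

```bash
mkdir -p pics
cat > h.py <<'E'
import numpy as np, cv2
from scipy.spatial.transform import Rotation as R
from workcell import monitor, grab_frame, workorder
def snap(cam,name=None):
    f=grab_frame(cam)
    if name: cv2.imwrite('pics/'+name+'.png',f['frame'][:,:,::-1])
    return f
def rot(f):
    o=np.array(f['orientation'],float)
    return o if o.shape==(3,3) else R.from_euler('xyz',o).as_matrix()
def K(f):
    F=f['frame'].shape[0]/2/np.tan(np.radians(f['vertical_fov'])/2)
    return np.array([[F,0,f['cx']],[0,F,f['cy']],[0,0,1.]]),np.array([f['k1'],0,0,0,0.])
def toplane(f,uv,z):
    k,d=K(f); n=cv2.undistortPoints(np.array(uv,float).reshape(-1,1,2),k,d).reshape(-1,2)
    r=np.c_[n,np.ones(len(n))]@rot(f).T; c=np.array(f['xyz'])
    return c+r*((z-c[2])/r[:,2])[:,None]
def proj(f,P):
    k,d=K(f); M=rot(f).T
    return cv2.projectPoints(np.array(P,float).reshape(-1,1,3),cv2.Rodrigues(M)[0],-M@np.array(f['xyz']),k,d)[0].reshape(-1,2)
E
python3 - <<'E'
from h import *
for c in('side','top'):
    f=snap(c,c+'0'); print({k:v for k,v in f.items() if k!='frame'})
print(monitor.observe())
E
```

```text
{'vertical_fov': 43.80577523265716, 'cx': 246.37880173895203, 'cy': 198.14349325442407, 'k1': -0.14373127674074945, 'xyz': array([ 0.32551671, -0.68315709,  0.65545419]), 'orientation': array([-2.22076749,  0.01307409, -0.33677791])}
{'vertical_fov': 47.10349333255721, 'cx': 251.8894906395453, 'cy': 195.57349013593793, 'k1': -0.06395353714992853, 'xyz': array([0.49412481, 0.01965439, 0.9498454 ]), 'orientation': array([-3.05924684,  0.02200475, -1.55694598])}
{'clock': 0.1, 'qpos': array([-1.39321219,  0.52192043, -0.03633237,  1.59988185,  0.02121172,
        1.02111131, -0.1127565 ]), 'qd': array([-0.0005634 ,  0.00017553, -0.00201184, -0.0009622 ,  0.00198451,
       -0.00119984,  0.00107732]), 'joint_efforts': array([ 5.17507215e-03, -9.28498721e+01,  1.98479779e+00, -3.70534515e+01,
        1.81964238e-02,  5.38008302e-03,  7.00039323e-05]), 'position': array([0.15325237, 0.6056578 , 0.24482917]), 'tool_rot': array([-1.57086765e+00,  9.32877762e-04,  1.32305384e+00]), 'force': array([-0.27088475, -0.48885508,  0.50584329]), 'moment': array([ 2.20930788e-02, -3.47250435e-05,  1.87080862e-02]), 'grip_width': 0.0854462741652624}
```

View pics/top0.png

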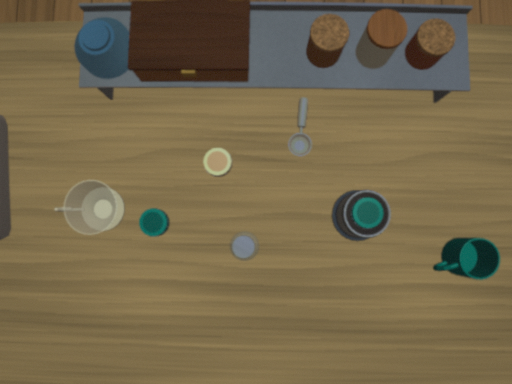

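View pics/side0.png

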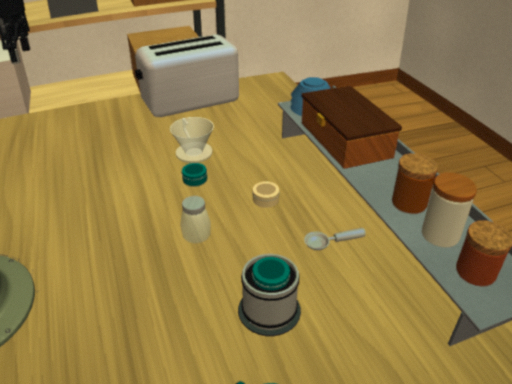

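The top view shows the teal tin at about (154,222), the dripper beside it at (93,208), cream at (217,161), the shaker at (244,246) and the dispenser mouth at (366,214) with the pile tin inside. The side view shows teal at (195,174), with the shaker standing nearer the camera at (196,220), and the dispenser at (271,275).

Run:
```python
from h import *
f=snap('top'); im=f['frame']; b=im[:,:,::-1].copy()
hsv=cv2.cvtColor(b,cv2.COLOR_BGR2HSV)
m=cv2.inRange(hsv,(75,120,30),(100,255,255))
n,l,s,c=cv2.connectedComponentsWithStats(m)
for i in range(1,n):
    if s[i,4]>100: print(s[i],c[i])
for nm,uv,z in [('teal lid',(154,221.5),.03),('cream',(217,161),.03),('shaker',(244,246),.08),('well',(366.5,213.5),.095),('pile lid',(368,212),.103),('dripper top',(93,207),.09),('dripper base',(103,209),.0),('dripper rim edge',(123,208),.09)]:
    print(nm,toplane(f,[uv],z)[0].round(4))
A=cv2.resize(b[170:270,40:270],None,fx=3.4,fy=3.4,interpolation=cv2.INTER_CUBIC)
B=cv2.resize(b[170:260,320:410],None,fx=3.4,fy=3.4,interpolation=cv2.INTER_CUBIC)
o=np.zeros((340+306,782,3),np.uint8)[:600]; o[:340]=A[:,:782]; o[340:600,:306]=B[:260]
cv2.imwrite('pics/c1.png',o)
```

```text
[352 197  32  31 781] [367.47759283 212.2765685 ]
[140 209  28  27 594] [153.24242424 221.91414141]
[ 435  238   64   41 1915] [469.99530026 257.71906005]
teal lid [0.5126 0.2461 0.03  ]
cream [0.6422 0.1158 0.03  ]
shaker [0.466  0.0539 0.08  ]
well [ 0.5322 -0.1833  0.095 ]
pile lid [ 0.5348 -0.1843  0.103 ]
dripper top [0.5382 0.3551 0.09  ]
dripper base [0.5388 0.3676 0.    ]
dripper rim edge [0.5371 0.2943 0.09  ]
```

View pics/c1.png

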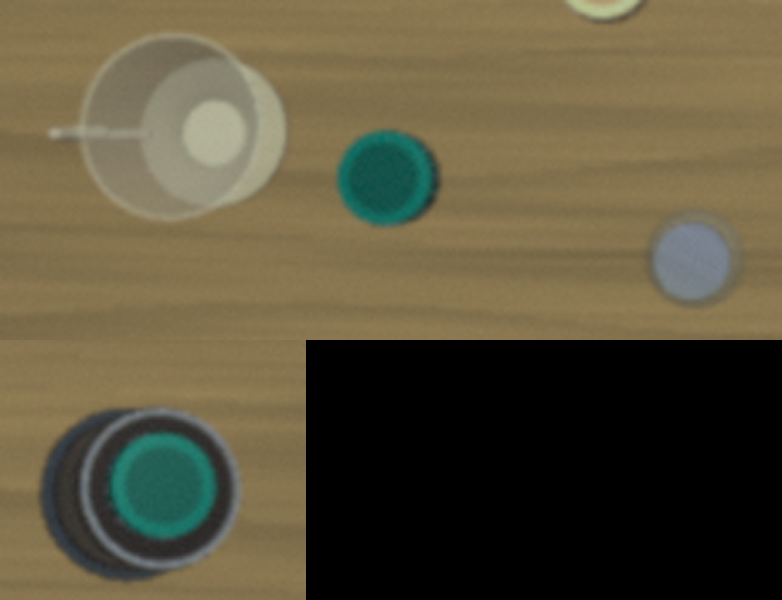

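Crop check: teal lid centre is at pixel (153.2,221.7), giving (0.513,0.247). The well centre is at (366.9,213.5), giving (0.5325,-0.184), with the pile lid about 2 mm further out. I'll turn the jaws across the dripper direction (yaw about -13°) and approach.

Request:
drive_tool:
  steps: [85,24,-24,-5,-6,85,24,-24,-5,-6,85,24,-24,-5,-6,85,24,-24,-5,-6,85,24,-24,-5,-6]
  grip_force: 40

```text
clock: 0.57
position: [0.2742, 0.4845, 0.22]
tool_rot: [-1.571, 0.0, 0.794]
force: [0.7, 1.1, -0.7]
grip_width: 0.085
```

Request:
drive_tool:
  steps: [85,24,-24,-5,-6,85,24,-24,-5,-6,85,24,-24,-5,-6,85,24,-24,-5,-6,85,24,-24,-5,-6]

```text
clock: 0.98
position: [0.3942, 0.3645, 0.1951]
tool_rot: [-1.571, -0.0, 0.271]
force: [0.2, 1.2, 0.1]
grip_width: 0.085
```

Request:
drive_tool:
  steps: [85,24,-24,-5,-6,85,24,-24,-5,-6,85,24,-24,-5,-6,85,24,-24,-5,-6,85,0,0,0,0]

```text
clock: 1.4
position: [0.4931, 0.2642, 0.1747]
tool_rot: [-1.573, -0.002, -0.157]
force: [-0.2, -1.3, -0.1]
grip_width: 0.0849
```

Request:
drive_tool:
  steps: [85,10,-8,-10,-4,85,10,-9,-20,0,85,0,0,-20,0,85,0,0,0,0,85,0,0,0,0]

```text
clock: 1.82
position: [0.5088, 0.2527, 0.1249]
tool_rot: [-1.572, 0.001, -0.213]
force: [0.3, -0.4, 0.6]
grip_width: 0.0851
```

Run:
```python
from h import *
s=monitor.observe(); p=s['position']; print(p,s['tool_rot'])
f=snap('side'); g=snap('top')
print(proj(f,[p,[.513,.247,.03],[.5325,-.184,.095]]),proj(g,[p,[.513,.247,.03]]))
A=cv2.resize(f['frame'][60:260,100:300],None,fx=3,fy=3,interpolation=cv2.INTER_CUBIC)
cv2.imwrite('pics/c2.png',A[:,:,::-1])
```

```text
[0.50881051 0.25271348 0.12489727] [-1.57212507e+00  1.40688113e-03 -2.12949919e-01]
[[189.13275087 132.87431838]
 [194.73549423 168.76691249]
 [269.74090174 272.02131921]] [[138.3025116  222.25095482]
 [153.58377207 221.2971396 ]]
```

View pics/c2.png

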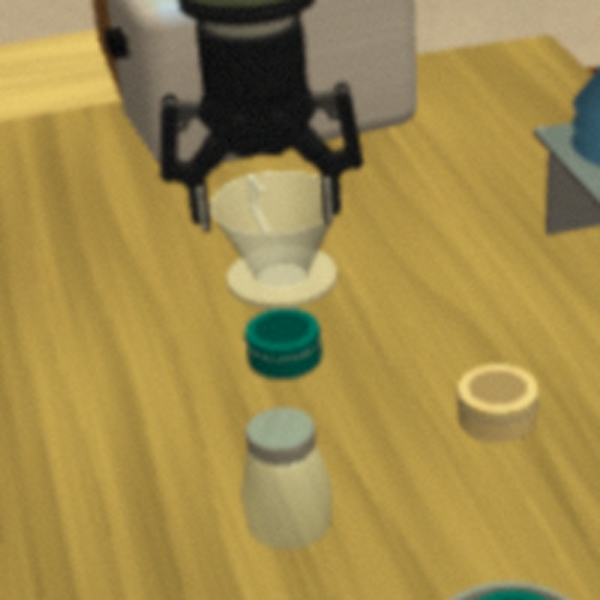

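Request:
drive_tool:
  steps: [85,4,-6,-10,0,85,0,0,-20,0,85,0,0,-20,0,85,0,0,-20,0,85,0,0,0,0]

```text
clock: 2.33
position: [0.5121, 0.2462, 0.0527]
tool_rot: [-1.573, 0.003, -0.213]
force: [-0.2, -0.1, 0.5]
grip_width: 0.0849
```

Request:
drive_tool:
  steps: [85,0,0,-15,0,85,0,0,-15,0,85,0,0,-10,0,85,0,0,0,0,85,0,0,0,0]

```text
clock: 2.75
position: [0.5135, 0.2468, 0.0158]
tool_rot: [-1.571, -0.0, -0.213]
force: [0.8, -0.7, -0.0]
grip_width: 0.0851
```

Request:
drive_tool:
  steps: [50,0,0,0,0,50,0,0,0,0,50,0,0,0,0,50,0,0,0,0,50,0,0,0,0]

```text
clock: 3.17
position: [0.5137, 0.2471, 0.0164]
tool_rot: [-1.57, -0.001, -0.213]
force: [-2.8, -0.7, 11.2]
grip_width: 0.0586
```

Request:
drive_tool:
  steps: [50,0,0,0,0,50,0,0,0,0,50,0,0,0,0,50,0,0,10,0,50,0,0,20,0]

```text
clock: 3.58
position: [0.5124, 0.2464, 0.0449]
tool_rot: [-1.573, 0.002, -0.213]
force: [-1.2, -0.5, -2.0]
grip_width: 0.0589
```

Request:
drive_tool:
  steps: [50,0,0,30,0,50,0,0,30,0,50,0,0,30,0,50,0,0,30,0,50,0,0,0,0]

```text
clock: 4.0
position: [0.5154, 0.2476, 0.1714]
tool_rot: [-1.565, -0.005, -0.214]
force: [0.9, 0.4, -0.9]
grip_width: 0.0588
```

Request:
drive_tool:
  steps: [50,2,-20,5,0,50,2,-36,0,0,50,2,-36,0,0,50,2,-36,0,0,50,2,-36,0,0]

```text
clock: 4.42
position: [0.523, 0.0813, 0.1709]
tool_rot: [-1.57, -0.0, -0.213]
force: [-0.2, 0.1, -1.4]
grip_width: 0.0589
```

Request:
drive_tool:
  steps: [50,2,-36,0,0,50,2,-36,0,0,50,2,-36,0,0,50,2,-36,0,0,50,2,-36,0,0]

```text
clock: 4.83
position: [0.533, -0.0988, 0.1709]
tool_rot: [-1.57, -0.0, -0.213]
force: [0.1, -0.5, -1.2]
grip_width: 0.0592
```

Request:
drive_tool:
  steps: [50,0,-36,0,0,50,0,-30,0,0,50,0,-20,0,0,50,0,0,0,0,50,0,0,0,0]

```text
clock: 5.25
position: [0.5329, -0.1842, 0.1706]
tool_rot: [-1.571, -0.0, -0.215]
force: [-0.3, 0.4, -1.9]
grip_width: 0.0589
```

Run:
```python
from h import *
s=monitor.observe(); p=s['position']; print(p,s['tool_rot'],s['force'],s['grip_width'])
f=snap('side'); g=snap('top')
k,d=K(f);print(proj(f,[p,[.5325,-.184,.095]]))
A=cv2.resize(f['frame'][150:350,170:370],None,fx=3,fy=3,interpolation=cv2.INTER_CUBIC)
cv2.imwrite('pics/c3.png',A[:,:,::-1])
```

```text
[ 0.53292318 -0.1841901   0.17061695] [-1.57092106e+00 -1.83027614e-04 -2.15266900e-01] [-0.31733722  0.42119184 -1.91408112] 0.05886257368514134
[[270.93550179 237.18421455]
 [269.74090174 272.02131921]]
```

View pics/c3.png

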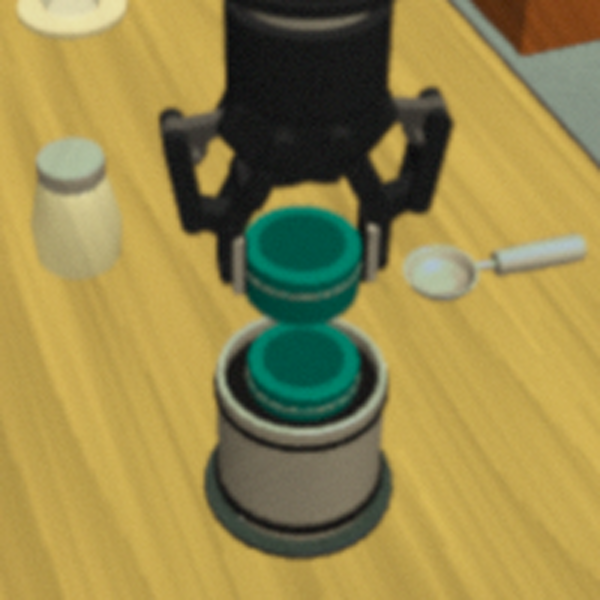

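The held tin is level, with its lid at crop (303,245), and it is aligned over the pile lid at (303,358). The fingertips are slightly above the tin's underside. Next I lower it to contact.

Request:
drive_tool:
  steps: [50,0,0,-15,0,50,0,0,-15,0,50,0,0,-12,0,50,0,0,-5,0,50,0,0,0,0]

```text
clock: 5.77
position: [0.5329, -0.1823, 0.1223]
tool_rot: [-1.571, 0.002, -0.212]
force: [0.2, -0.6, -1.7]
grip_width: 0.0584
```

Request:
drive_tool:
  steps: [50,0,0,-1,0,50,0,0,-1,0,50,0,0,-1,0,50,0,0,0,0,50,0,0,0,0]

```text
clock: 6.18
position: [0.5334, -0.1832, 0.1206]
tool_rot: [-1.571, -0.0, -0.213]
force: [0.4, -0.1, -1.5]
grip_width: 0.0589
```

Request:
drive_tool:
  steps: [50,0,0,-1,0,50,0,0,-1,0,50,0,0,-1,0,50,0,0,-1,0,50,0,0,0,0]

```text
clock: 6.6
position: [0.5333, -0.1831, 0.1161]
tool_rot: [-1.571, 0.0, -0.213]
force: [-0.5, -0.1, -1.6]
grip_width: 0.0588
```

Run:
```python
from h import *
s=monitor.observe(); p=s['position']; print(p,s['tool_rot'],s['force'],s['grip_width'])
f=snap('side')
A=cv2.resize(f['frame'][190:340,195:345],None,fx=4,fy=4,interpolation=cv2.INTER_CUBIC)
cv2.imwrite('pics/c4.png',A[:,:,::-1])
```

```text
[ 0.53334053 -0.18312424  0.11614223] [-1.57082551e+00  1.13521005e-05 -2.12940741e-01] [-0.46154438 -0.06416816 -1.6415493 ] 0.058799467783220094
```

View pics/c4.png

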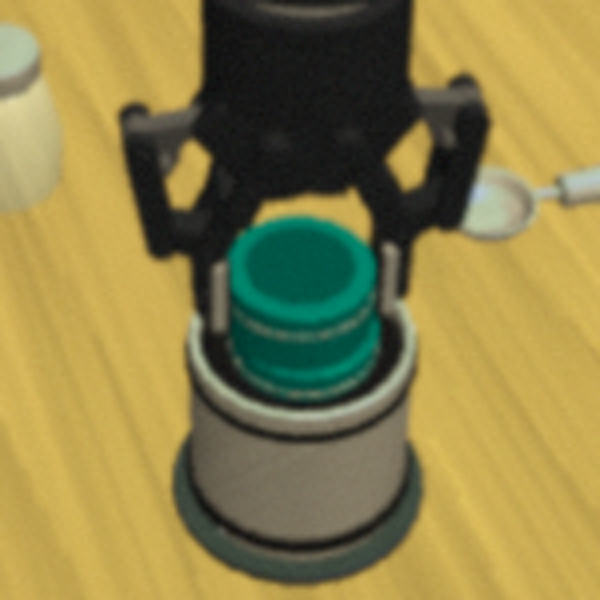

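Request:
drive_tool:
  steps: [50,0,0,-1,0,50,0,0,-1,0,50,0,0,0,0,50,0,0,0,0,50,0,0,0,0]

```text
clock: 7.07
position: [0.5333, -0.1831, 0.1142]
tool_rot: [-1.571, 0.0, -0.213]
force: [1.2, 0.4, -1.6]
grip_width: 0.0586
```

Run:
```python
from h import *
F=[]
for i in range(4):
    f=snap('side'); F.append(monitor.observe()['force'][2])
print(F)
A=cv2.resize(f['frame'][235:315,215:325],None,fx=7,fy=7,interpolation=cv2.INTER_CUBIC)
cv2.imwrite('pics/c5.png',A[:,:,::-1])
p=[.5333,-.1831]
# silhouette bottom-front/top-front points of tin circles toward camera at given heights
c=np.array(f['xyz'])[:2]-p; c/=np.linalg.norm(c)
for z in (.095,.098,.1,.103,.125,.128,.131): print(z,((proj(f,[[*(p+.03*c),z],[*p,z]])-[215,235])*7).round(0).tolist())
```

```text
[np.float64(-0.8643558828239839), np.float64(-1.1248374004144517), np.float64(-1.1806789473085086), np.float64(-2.3104549586251943)]
0.095 [[382.0, 352.0], [385.0, 256.0]]
0.098 [[383.0, 343.0], [385.0, 247.0]]
0.1 [[383.0, 337.0], [385.0, 240.0]]
0.103 [[383.0, 328.0], [386.0, 231.0]]
0.125 [[385.0, 259.0], [387.0, 163.0]]
0.128 [[385.0, 249.0], [388.0, 153.0]]
0.131 [[385.0, 240.0], [388.0, 143.0]]
```

View pics/c5.png

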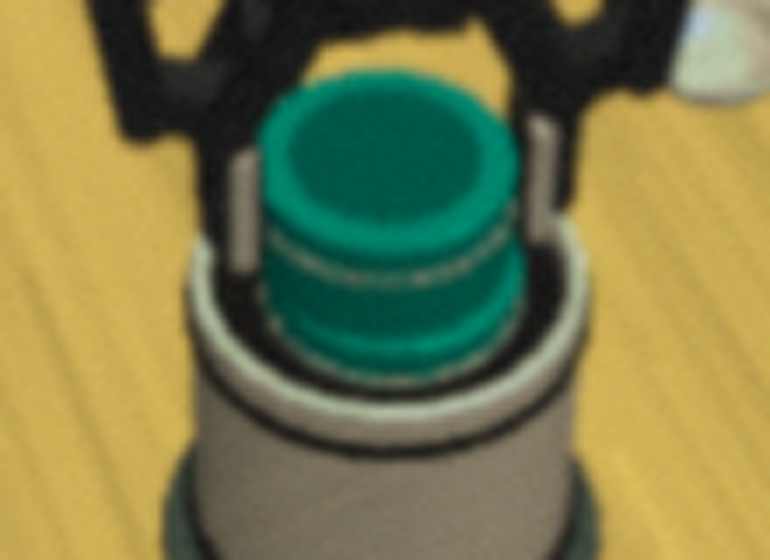

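The upper lid's front edge is at crop y≈252, so its top is about 126.5 mm. The seam to the lower lid is at y≈342 (about 97 mm). The tin is on the pile or within about 1 mm of it, and the fingertips are above the rim, so I release it.

Request:
drive_tool:
  steps: [63,0,0,0,0,66,0,0,0,0,70,0,0,0,0,80,0,0,0,0,85,0,0,0,0]

```text
clock: 7.68
position: [0.5333, -0.1831, 0.1143]
tool_rot: [-1.571, -0.0, -0.213]
force: [-0.4, -0.1, -0.1]
grip_width: 0.0849
```

Request:
drive_tool:
  steps: [85,0,0,0,0,85,0,0,20,0,85,0,0,30,0,85,0,0,30,0,0,0,0,0,0]

```text
clock: 8.1
position: [0.5352, -0.1841, 0.1992]
tool_rot: [-1.571, -0.006, -0.214]
force: [0.8, -0.1, 0.0]
grip_width: 0.0749
```

Request:
drive_tool:
  steps: [0,0,0,0,0,0,0,0,0,0,0,0,0,0,0,0,0,0,0,0,0,0,0,0,0]

```text
clock: 8.52
position: [0.533, -0.1831, 0.1936]
tool_rot: [-1.571, 0.001, -0.213]
force: [-0.4, 0.3, -0.1]
grip_width: 0.0117
```

Run:
```python
from h import *
s=monitor.observe(); print(s['position'],s['force'],s['grip_width'])
f=snap('side');g=snap('top')
A=cv2.resize(f['frame'][200:320,200:340],None,fx=5,fy=5,interpolation=cv2.INTER_CUBIC)
cv2.imwrite('pics/c6.png',A[:,:,::-1])
for p in ([.5333,-.1831],[.5325,-.184]):
  c=np.array(f['xyz'])[:2]-p; c/=np.linalg.norm(c)
  for z in (.115,.12,.125,.13): print(z,((proj(f,[[*(p+.03*c),z],[*p,z]])-[200,200])*5).round(0).tolist())
```

```text
[ 0.53299172 -0.18307346  0.19357199] [-0.4027453   0.25989515 -0.14932154] 0.011720102286482797
0.115 [[349.0, 383.0], [351.0, 314.0]]
0.12 [[350.0, 371.0], [351.0, 302.0]]
0.125 [[350.0, 360.0], [352.0, 291.0]]
0.13 [[350.0, 349.0], [352.0, 280.0]]
0.115 [[348.0, 385.0], [350.0, 316.0]]
0.12 [[348.0, 374.0], [350.0, 305.0]]
0.125 [[349.0, 363.0], [350.0, 294.0]]
0.13 [[349.0, 351.0], [351.0, 282.0]]
```

View pics/c6.png

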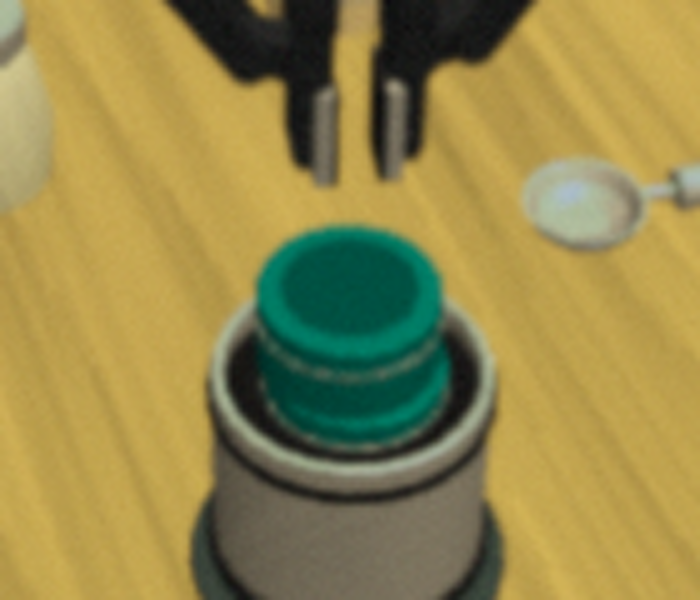

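The tin stands flat on the pile, lid centre at crop (349,290), so its top is about 125 mm. Next I push with closed fingertips.

Request:
drive_tool:
  steps: [0,0,0,0,0,0,0,0,-15,0,0,0,0,-20,0,0,0,0,-14,0,0,0,0,0,0]

```text
clock: 9.03
position: [0.5321, -0.1826, 0.1429]
tool_rot: [-1.571, 0.004, -0.213]
force: [-0.1, 0.3, 0.3]
grip_width: -0.0
```

Request:
drive_tool:
  steps: [0,0,0,-2,0,0,0,0,-2,0,0,0,0,-2,0,0,0,0,0,0,0,0,0,0,0]

```text
clock: 9.45
position: [0.5335, -0.1831, 0.1397]
tool_rot: [-1.571, -0.001, -0.213]
force: [0.5, 0.2, -0.6]
grip_width: -0.0003
```

Request:
drive_tool:
  steps: [0,0,0,-2,0,0,0,0,-2,0,0,0,0,-2,0,0,0,0,-2,0,0,0,0,-2,0]

```text
clock: 9.87
position: [0.5334, -0.1831, 0.1291]
tool_rot: [-1.571, -0.0, -0.213]
force: [0.1, 0.1, 0.4]
grip_width: -0.0001
```

Request:
drive_tool:
  steps: [0,0,0,-2,0,0,0,0,-2,0,0,0,0,-2,0,0,0,0,-1,0,0,0,0,0,0]

```text
clock: 10.28
position: [0.5331, -0.1831, 0.122]
tool_rot: [-1.571, 0.001, -0.213]
force: [-0.1, 0.1, 0.7]
grip_width: 0.0001
```

Run:
```python
from h import *
F=[]
for i in range(4):
    f=snap('side'); s=monitor.observe(); F.append(s['force'][2].round(2))
print(F,s['position'])
A=cv2.resize(f['frame'][200:320,200:340],None,fx=5,fy=5,interpolation=cv2.INTER_CUBIC)
cv2.imwrite('pics/c7.png',A[:,:,::-1])
```

```text
[np.float64(-0.28), np.float64(0.03), np.float64(-0.28), np.float64(0.28)] [ 0.53320624 -0.18309223  0.12227781]
```

View pics/c7.png

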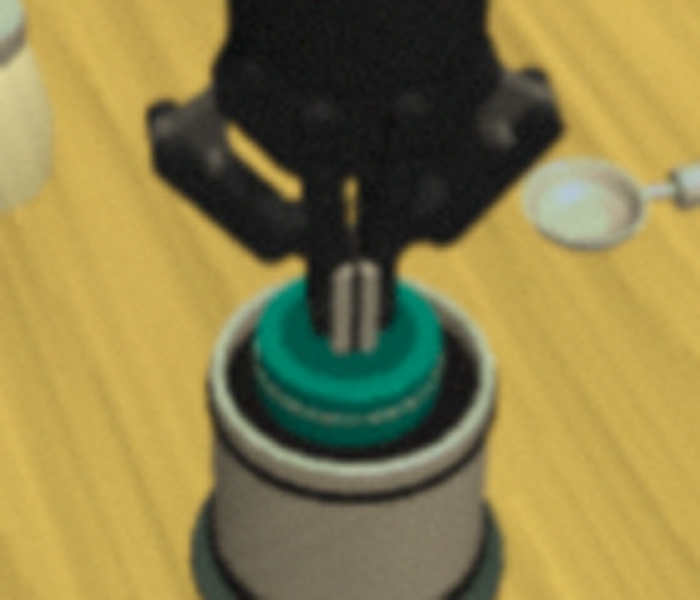

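The pile has moved down with the fingertips, and the lid centre is now at crop y≈340, about 106 mm. I continue to a lid height of about 93 mm.

Request:
drive_tool:
  steps: [0,0,0,-2,0,0,0,0,-3,0,0,0,0,-3,0,0,0,0,-3,0,0,0,0,-2,0]

```text
clock: 10.9
position: [0.5334, -0.1832, 0.1089]
tool_rot: [-1.571, -0.0, -0.213]
force: [0.0, -0.4, 2.9]
grip_width: -0.0002
```

Request:
drive_tool:
  steps: [0,0,0,-2,0,0,0,0,0,0,0,0,0,0,0,0,0,0,0,0,0,0,0,0,0]

```text
clock: 11.32
position: [0.5333, -0.1831, 0.1073]
tool_rot: [-1.571, 0.0, -0.213]
force: [1.5, -0.2, -0.1]
grip_width: 0.0001
```

Request:
drive_tool:
  steps: [0,0,0,10,0,0,0,0,20,0,0,0,0,30,0,0,0,0,30,0,0,0,0,20,0]

```text
clock: 11.73
position: [0.5336, -0.1835, 0.2206]
tool_rot: [-1.571, -0.002, -0.213]
force: [0.8, 0.6, -1.1]
grip_width: 0.0001
```

Run:
```python
from h import *
f=snap('side'); print(monitor.observe()['position'])
A=cv2.resize(f['frame'][235:315,215:325],None,fx=7,fy=7,interpolation=cv2.INTER_CUBIC)
cv2.imwrite('pics/c8.png',A[:,:,::-1])
t=np.radians(np.arange(0,360,1))
p=np.array([.5325,-.184])
def ell(r,z): 
    q=(proj(f,np.c_[p[0]+r*np.cos(t),p[1]+r*np.sin(t),0*t+z])-[215,235])*7
    return q.min(0).round(),q.max(0).round()
print('rim in',ell(.042,.095),'out',ell(.046,.095))
for z in (.085,.09,.095,.1): print(z,ell(.03,z))
```

```text
[ 0.53479912 -0.18399035  0.22346563]
rim in (array([201., 133.]), array([565., 396.])) out (array([184., 121.]), array([583., 410.]))
0.085 (array([253., 198.]), array([511., 386.]))
0.09 (array([253., 183.]), array([512., 371.]))
0.095 (array([253., 168.]), array([513., 356.]))
0.1 (array([253., 153.]), array([514., 341.]))
```

View pics/c8.png

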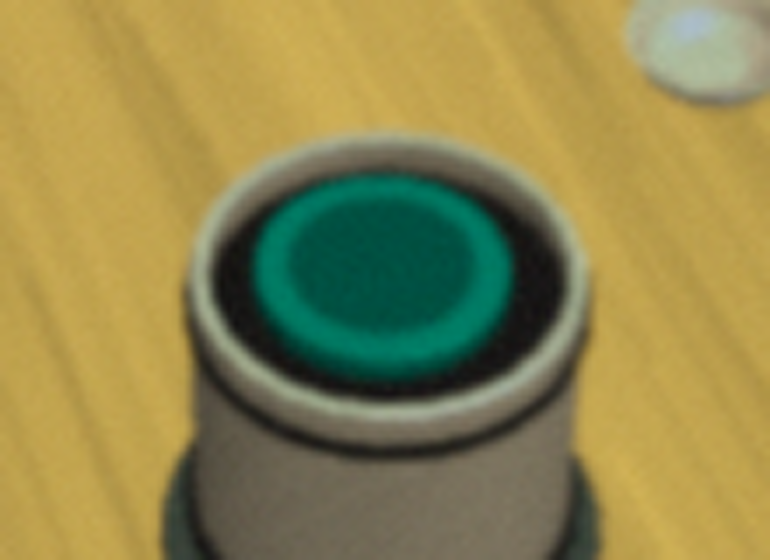

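The lid is near rim level and centred: lid face y 172–368, rim outer edge y 132–420. The estimates are 93 mm (tip height) and 95.5 mm (image), so I push about 2.5 mm deeper to be safely just under.

Request:
drive_tool:
  steps: [0,0,0,-30,0,0,0,0,-30,0,0,0,0,-30,0,0,0,0,-10,0,0,0,0,0,0]

```text
clock: 12.2
position: [0.5322, -0.1829, 0.1158]
tool_rot: [-1.571, 0.004, -0.213]
force: [-0.3, 0.3, -0.0]
grip_width: -0.0001
```

Request:
drive_tool:
  steps: [0,0,0,-5,0,0,0,0,-4,0,0,0,0,-2,0,0,0,0,-1.5,0,0,0,0,0,0]

```text
clock: 12.62
position: [0.5337, -0.1832, 0.1053]
tool_rot: [-1.571, -0.001, -0.213]
force: [0.7, -0.7, 0.3]
grip_width: 0.0002
```

Request:
drive_tool:
  steps: [0,0,0,0,0,0,0,0,0,0,0,0,0,0,0,0,0,0,10,0,0,0,0,20,0]

```text
clock: 13.03
position: [0.5322, -0.1828, 0.134]
tool_rot: [-1.571, 0.004, -0.213]
force: [-0.1, 1.2, 0.2]
grip_width: 0.0004
```

Request:
drive_tool:
  steps: [0,0,0,30,0,0,0,0,30,0,0,0,30,30,0,0,0,40,0,0,0,0,40,0,0]

```text
clock: 13.45
position: [0.5336, -0.0732, 0.2266]
tool_rot: [-1.57, -0.003, -0.215]
force: [0.9, 1.3, -1.0]
grip_width: 0.0002
```

Request:
drive_tool:
  steps: [0,0,20,0,0,0,0,0,0,0,0,0,0,0,0,0,0,0,0,0,0,0,0,0,0]

```text
clock: 13.87
position: [0.5332, -0.0548, 0.2246]
tool_rot: [-1.571, -0.0, -0.215]
force: [0.1, -1.0, -0.1]
grip_width: -0.0003
```

Run:
```python
from h import *
f=snap('side'); g=snap('top'); print(monitor.observe()['position'])
A=cv2.resize(f['frame'][235:315,215:325],(550,400),interpolation=cv2.INTER_CUBIC)
B=cv2.resize(g['frame'][140:240,200:400],None,fx=2.5,fy=2.5)
o=np.zeros((600,800,3),np.uint8);o[:400,:550]=A
o2=cv2.resize(g['frame'][180:250,330:400],(250,250),interpolation=cv2.INTER_CUBIC);o[:250,550:]=o2
o[400:600,:267]=cv2.resize(g['frame'],(267,200))
cv2.imwrite('pics/c9.png',o[:,:,::-1])
```

```text
[ 0.53320618 -0.05470529  0.22437109]
```

View pics/c9.png

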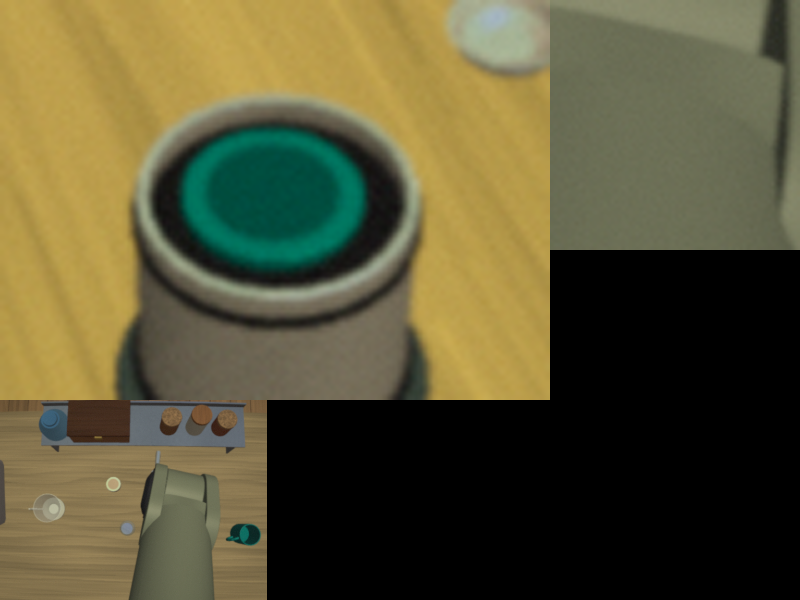

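Request:
drive_tool:
  steps: [0,0,35,0,0,0,0,40,0,0,0,0,40,0,0,0,0,40,0,0,0,0,40,0,0]

```text
clock: 14.38
position: [0.5332, 0.1425, 0.2244]
tool_rot: [-1.571, -0.0, -0.214]
force: [1.6, 0.5, -0.2]
grip_width: -0.0
```

Request:
drive_tool:
  steps: [0,0,20,0,0,0,0,0,0,0,0,0,0,0,0,0,0,0,0,0,0,0,0,0,0]

```text
clock: 14.8
position: [0.5336, 0.1598, 0.2243]
tool_rot: [-1.571, -0.0, -0.215]
force: [-0.0, -1.1, 0.6]
grip_width: -0.0004
```

Run:
```python
from h import *
f=snap('side'); g=snap('top'); print(monitor.observe()['position'])
def blob(im,box,dark):
    x0,y0,x1,y1=box; h=cv2.cvtColor(im[y0:y1,x0:x1],cv2.COLOR_RGB2HSV)
    m=cv2.inRange(h,(75,120,30),(100,255,255)); n,l,s,c=cv2.connectedComponentsWithStats(m)
    i=1+s[1:,4].argmax(); return s[i]+[x0,y0,0,0,0],c[i]+[x0,y0]
bt=blob(g['frame'],(330,175,410,255),0); bs=blob(f['frame'],(215,235,325,315),0); print(bt,bs)
# cream check
print('cream px top hint')
A=cv2.resize(f['frame'][242:302,235:305],(560,480),interpolation=cv2.INTER_CUBIC)
o=np.zeros((600,800,3),np.uint8);o[:480,:560]=A
o[:240,560:800]=cv2.resize(g['frame'][185:245,335:395],(240,240),interpolation=cv2.INTER_CUBIC)
o[300:510,560:800]=cv2.resize(g['frame'][130:235,180:300],(240,210),interpolation=cv2.INTER_CUBIC)
cv2.imwrite('pics/c10.png',o[:,:,::-1])
```

```text
[0.53352718 0.1601403  0.22436883]
(array([349, 198,  32,  31, 757]), array([364.57199472, 213.25099075])) (array([250, 260,  39,  30, 907]), array([269.1907387, 274.3693495]))
cream px top hint
```

View pics/c10.png

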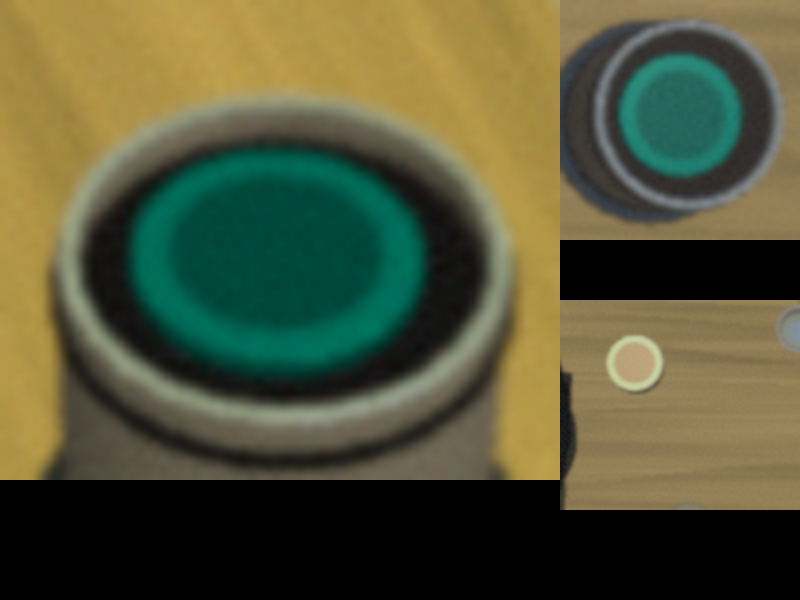

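The top view has the lid at (365,213.5) inside the rim centred at (367,213.7). That puts the tin about 4 mm toward +y, so the side image then gives a lid height of about 91 mm, which agrees with the fingertip height. The cream tin is still at (217,161). The arm is clear of everything, so I hand in.

```bash
python3 -c "
from h import *
print(workorder.job_done())"
```

```text
the job is handed in; nothing more can be done
None
```

I stood the loose teal tin on the pile tin, let go, then pushed the pile down with closed fingertips in two strokes. The arm was well clear when I handed in, at about 15 s on the robot's clock.

**Lid height:** the upper lid ended about 4 mm under the rim, at roughly 91 mm against the rim's 95 mm. The fingertip height gave 91.3 mm. The side view alone suggested about 94.5 mm. After correcting by eye for the tin sitting 3–4 mm off the tube's centre, as the top view shows, it came to about 91 mm.

**Other checks:** the lid looked level and had not risen when I looked again about a second after letting go. The cream tin is at the same pixel (217,161) as at the start.

**Force readings:** the largest I saw was 11 N, while closing the grip. Contact forces while placing and pushing were mostly lost in sensor noise, so I judged placing and depth from the pictures and the fingertip height.

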